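# Open the latched guard door of a shaker cabinet

## Task

The mixing run is over: open the clear guard door of the blue shaker cabinet so that its tubes can be unloaded. Lift the latch bar by its red knob, feeling for the gap in the catch and never forcing the bar against it, swing the door gently all the way round to its stop, and leave it standing there with the bar let back down. Leave the things beside the cabinet as they are.

Things in the scene. Friction and masses are not known exactly. Their poses are not given: they have to be found in the camera images.
- cabinet_front (a point): middle of the lower front edge of the blue steel shaker cabinet, on the bench; its axes are the cabinet's own: -x points out of the front towards the robot, z up. The cabinet is fixed, 260 deep (x), 300 wide (y), 240 mm high, with the guard door on its front: seen from the front the hinge is on the left (own +y), the catch on the right (own -y).
- door_hinge (a point): point on the upright hinge axis of the guard door, at the height of the latch bar's pivot (195 mm over the bench). The door, a clear pane in an aluminium frame 210 wide, 10 mm thick, from 38 to 234 mm over the bench, runs from here along the cabinet's -y when shut, and its free edge swings out along the cabinet's -x.
- door (a joint): turn of the guard door about its hinge, rad: 0 shut, grows as it swings out, 1.57 at its stop (standing square out from the cabinet front). A stiff torque hinge, no spring: it stays where it is left and takes 12 to 13 N at the knob to turn. While the bar end is in the catch it has only about 0.016 rad of play; from 0.07 rad on it is clear of the catch. Moving mass about 0.9 kg.
- latch_bar (a joint): turn of the steel latch bar about its pivot on the door face, 110 mm from the hinge axis, rad: 0 hanging down on its guide staple, grows as the knob end is lifted, 0.36 at most. The bar is 14 mm high, 6 mm thick, runs away from the hinge past the door's free edge into the catch, and drops back by its own weight (1 to 2 N felt at the knob).
- latch_knob (a point): centre of the red grip knob on the latch bar: a round knob of 18 mm diameter and 26 mm length, its axis square to the door, with 25 mm free on either side for fingers. It stands 90 mm from the bar's pivot (200 mm from the hinge axis), 55 mm in front of the hinge axis (50 mm off the door face), 195 mm over the bench with the bar down.
- latch_tongue: end of the latch bar that sits in the catch: 29 long, 14 high, 6 mm thick, 130.5 mm from the bar's pivot. Origin: its centre. It turns with the bar. A light touch on the catch is harmless, but pressed against it with more than 9 N it bends.
- latch_catch: dark back plate of the catch on the right-hand post, 30 wide, 90 mm high. Origin: its centre, 130 mm from the shut bar's pivot. Clamped in its slots is a steel hook, 14 mm wide: a lip in front of the bar, a hood above it, and a gap 22 mm high between them where the bar comes out. The lip's top is set anywhere from 4 to 28 mm above the resting bar's lower edge: not measured.
- tube_rack: blue rack of capped tubes, 75 x 130 mm, 78 mm high, loose on the bench right of the cabinet's front; origin under its centre. Not to be moved.
- alcohol_bottle: white bottle with a blue cap, 64 mm diameter, 150 mm high, loose on the bench left of the cabinet; origin under its centre. Not to be moved.
- swab_tray: open cardboard tray, 140 x 100 mm, 45 mm high, loose on the bench left of the cabinet's front; origin under its centre. Not to be moved.

How it is judged:
On the way, in this order (a step that is already met when the one before it is completed fails the run):
1. the latch bar is lifted while the door is still shut (value of joint latch_bar above 0.03 rad and value of joint door below 0.05 rad), for 0.1 s.
2. the bar is out of the catch and the door has begun to swing (value of joint door above 0.25 rad), for 0.1 s.
At the end, for the whole second after the job is handed in: The door stands open at its stop (turned by more than 1.47 rad of its 1.57) and at rest, the latch bar is back down (below 0.03 rad) (value of joint door above 1.47 rad and velocity of joint door below 0.05 rad/s and value of joint latch_bar below 0.03 rad); the robot touches nothing.
It fails at once if the latch bar is forced against its catch (more than 9 N between bar end and catch) (contact force between latch_tongue and latch_catch above 9 N).
It fails at once if the door is flung (faster than 2.5 rad/s) (velocity of joint door above 2.5 rad/s).
It fails at once if a thing beside the cabinet is shifted by more than 15 mm (distance of any of tube_rack, alcohol_bottle, swab_tray from where it was at the start of the episode above 0.015 m).
It also fails if it takes over 72 s, if anything falls off the work surface, if the arm or the gripper's body presses on something with over 40 N, if the wrist force passes 120 N, or if a joint passes its speed limit or range.

## Robot

A 6-joint arm with a two-finger parallel gripper is mounted at the origin on the work surface. World frame = base frame: x ahead of the robot, y to its left, z up, the work surface at z = 0. Lengths are in m, angles in rad, forces in N, time in s.
With the tool pointing down it reaches from about 0.35 to 1 m from the base axis. Payload 7.1 kg.
Tool frame: the origin (TCP) lies between the finger pads; the fingertips stand 22 mm ahead of it and the grasp point (between the pads) lies 3 mm ahead of it; x points along the fingers, y is the direction in which the jaws open and shut, and the axes are right-handed (so a half turn about x gives the same grasp; the last joint's range is limited). The gripper opens to 85 mm and grips with 20 to 120 N. Pads are 22 mm wide; open, the fingers measure 114 mm over their backs; the gripper's body (76 mm by 85 mm) begins 54 mm behind the grasp point. The pads swing forward as they close: fully open they stand 13 mm farther back than shut.
Start: joints at [1.133, 0.423, 1.63, -0, 1.089, -0.019], TCP at [0.254, 0.571, 0.253] pointing down, gripper open.
Joint ranges: [-3, 3], [-0.9, 2.11], [0.09, 2.58], [-1.31, 4.45], [0.11, 2.69], [-2.54, 2.54]. Speed limits (rad/s): [2.39, 2.39, 3.01, 3.14, 3.14, 3.14].

## Interface

Orientations are given as a rotation vector (axis times angle).
In Python, from rig import manip gives the robot as it stands. The module is installed in compiled form; this text tells all that it offers. Calls block until the motion is done:
- manip.move_to(position, orientation): joint-space move of the TCP to a pose.
- manip.servo_line(position, orientation=None, rate=0.15): straight line of the TCP; orientation=None keeps the orientation; rate is the mean speed in m/s.
- manip.set_joints(angles): joint-space move.
- manip.command_gripper(opening, f_grip=None): finger opening in m; f_grip is the grip in N (None keeps the last); returns when the fingers have stopped.
- manip.hold(seconds).
- manip.solve_ik(position, orientation): joint angles nearest the present ones, or None.
- manip.camera(name): name is "scene" or "top" or "wrist"; returns a dict with "image" (480x640x3 uint8, red, green, blue), "fx", "fy", "cx", "cy" (pixels), "cam_to_world" (4x4, takes a point from camera to world coordinates); the wrist camera has in their place "mount" (4x4, takes a point from camera to tool coordinates, whose origin is the TCP and whose axes are the tool frame's). Camera axes: x right, y down, z forward; pixel columns grow to the right and rows downward; lengths in m; the calibration is good to about 2 mm. A picture is of the moment at which its call begins: read the wrist's pose just before it. There is no depth.
A pose or a line that the arm cannot do raises manip.IKError and nothing moves.
- manip.sign_off(): hands the job in, once; it reports no verdict.
Readings, each from a call of its own:
- manip.get_time(): time.
- manip.get_joint_positions(): joint angles.
- manip.get_joint_vel(): joint speeds.
- manip.get_tau(): joint torques, N m.
- manip.get_position(): TCP position.
- manip.get_ee_rot(): TCP orientation.
- manip.get_contact_force(): force on the tool from outside, world axes, zero at the start.
- manip.get_torque(): the same for the moment, N m.
- manip.get_width(): finger opening in m.
Only numpy, scipy, OpenCV 4.12 (cv2) and the standard library are available. Lean on these libraries where they do the work, as an engineer would, in place of code of your own. Each camera call takes 0.05 s, during which the arm holds its last target.

## Working session

There is one attempt and no reset: what is moved stays moved. The work goes in short steps, each a Python script; the robot and the scene stay as the last script left them, time stands still between calls to the robot, and variables do not carry over. Pictures are saved under pics/ and viewed, and the job is handed in when it is done.

```bash
mkdir -p pics; python3 - <<'E'
from rig import manip
import cv2,numpy as np
np.set_printoptions(precision=4,suppress=True)
for n in ["scene","top","wrist"]:
    c=manip.camera(n); cv2.imwrite(f"pics/{n}0.png",c["image"][:,:,::-1])
    print(n,c["fx"],c["fy"],c["cx"],c["cy"]); print(c.get("cam_to_world",c.get("mount")))
print(manip.get_time(),manip.get_position(),manip.get_ee_rot(),manip.get_contact_force())
E
```

```text
scene 459.7893828178081 459.7893828178081 321.0802920220369 229.32241990480682
[[-0.3996  0.7866 -0.4707  1.0853]
 [ 0.9167  0.3446 -0.2025  0.2451]
 [ 0.003  -0.5124 -0.8587  1.0029]
 [ 0.      0.      0.      1.    ]]
top 619.8158893725462 619.8158893725462 322.39191063866275 243.93456220314485
[[ 0.0381 -0.9788  0.2014  0.3274]
 [-0.9993 -0.0374  0.0073  0.049 ]
 [ 0.0004 -0.2015 -0.9795  1.5478]
 [ 0.      0.      0.      1.    ]]
wrist 344.02338180176525 344.02338180176525 315.08486536711507 237.79240513991385
[[-0.0009 -0.3173  0.9483 -0.1196]
 [ 1.      0.0003  0.0011 -0.0002]
 [-0.0006  0.9483  0.3173 -0.0813]
 [ 0.      0.      0.      1.    ]]
0.15 [0.254  0.5706 0.2527] [ 0.3276  1.546  -0.3295] [0.0027 0.5637 0.7398]
```

View pics/scene0.png

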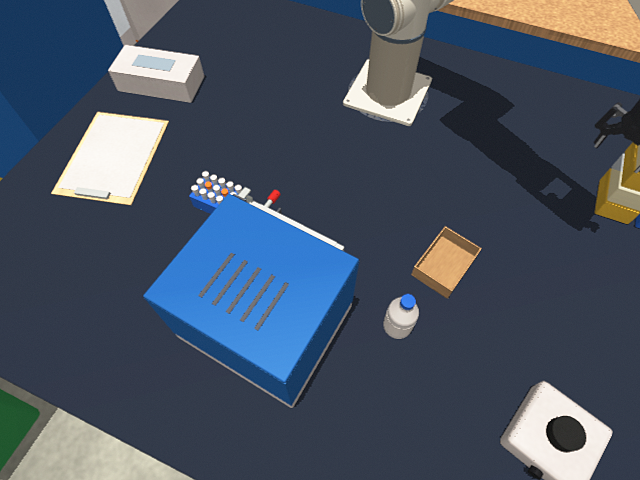

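View pics/top0.png

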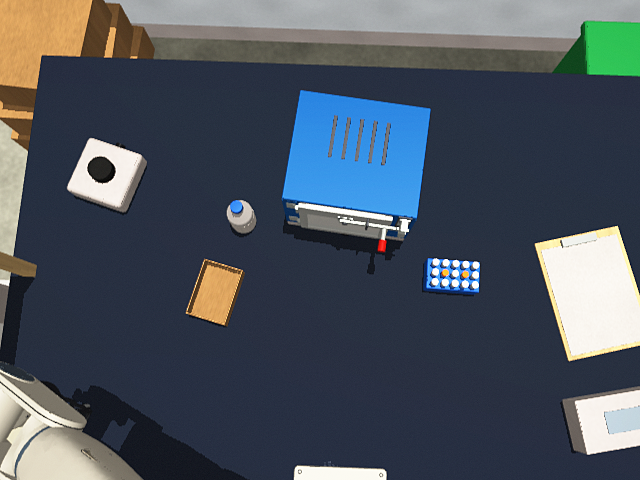

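View pics/wrist0.png

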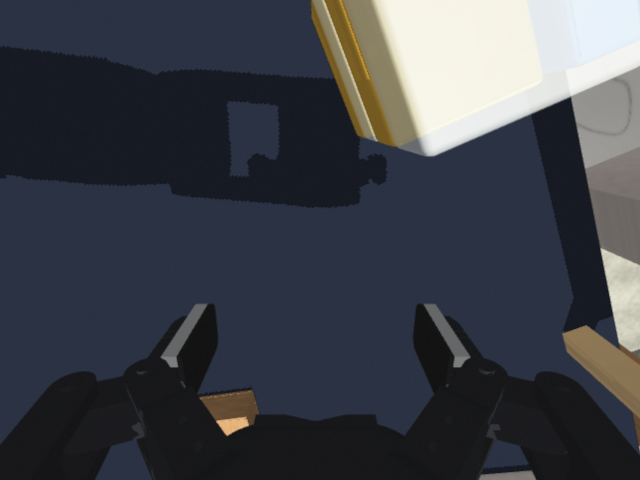

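The top view shows the cabinet's blue top with corners near (302,91), (430,108), (416,217) and (283,198). The knob is at (381,245), the rack at (453,276), the tray at (215,292) and the bottle at (241,217). The scene view shows the knob at (273,200). Next I measure these.

```bash
cat > h.py <<'E'
import cv2,numpy as np
from scipy.spatial.transform import Rotation as R
np.set_printoptions(precision=4,suppress=True)
def ray(c,uv,T=None):
    T=c["cam_to_world"] if T is None else T
    d=T[:3,:3]@np.array([(uv[0]-c["cx"])/c["fx"],(uv[1]-c["cy"])/c["fy"],1]); return T[:3,3],d/np.linalg.norm(d)
def onz(c,uv,z,T=None):
    o,d=ray(c,uv,T); return o+d*(z-o[2])/d[2]
def tri(rs):
    A=0;b=0
    for o,d in rs:
        P=np.eye(3)-np.outer(d,d);A=A+P;b=b+P@o
    x=np.linalg.solve(A,b); return x,[np.linalg.norm((np.eye(3)-np.outer(d,d))@(x-o)) for o,d in rs]
def redmask(im):
    h=cv2.cvtColor(im,cv2.COLOR_RGB2HSV)
    return (((h[...,0]<6)|(h[...,0]>174))&(h[...,1]>180)&(h[...,2]>90)).astype(np.uint8)
def cen(m):
    n,l,s,c=cv2.connectedComponentsWithStats(m); i=1+np.argmax(s[1:,4]); return c[i],s[i]
E
python3 - <<'E'
from rig import manip
from h import *
S=manip.camera("scene");T=manip.camera("top")
rs=[]
for c in (S,T):
    p,s=cen(redmask(c["image"]));print(p,s);rs.append(ray(c,p))
print("knob",tri(rs), onz(T,cen(redmask(T["image"]))[0],.195))
h=cv2.cvtColor(T["image"],cv2.COLOR_RGB2HSV)
for c,n in ((T,"top"),(S,"scene")):
    h=cv2.cvtColor(c["image"],cv2.COLOR_RGB2HSV)
    m=((h[...,0]>98)&(h[...,0]<112)&(h[...,1]>150)&(h[...,2]>(190 if n=="top" else 165))).astype(np.uint8)
    m=cv2.morphologyEx(m,cv2.MORPH_CLOSE,np.ones((25,25)))
    k=max(cv2.findContours(m,0,2)[0],key=cv2.contourArea)
    a=cv2.approxPolyDP(cv2.convexHull(k),6,True)[:,0]
    print(n); 
    for uv in a: print(uv,onz(c,uv,.24))
for n,uv,z in (("rack",(453,268),.078),("bcap",(237,208),.15)): print(n,onz(T,uv,z))
for uv in ((206,260),(243,267),(228,325),(187,315)): print("tray",onz(T,uv,.045))
for uv in ((427,259),(479,262),(480,293),(426,290)): print("rack",onz(T,uv,.06))
E
```

```text
[273.9425 195.4828] [268 190  12  13  87]
[381.6778 245.3889] [378 240   9  12  90]
knob (array([ 0.6066, -0.072 ,  0.1962]), [np.float64(0.0010696580704641619), np.float64(0.0010696580704641966)]) [ 0.6073 -0.0731  0.195 ]
top
[301  90] [0.9509 0.1208 0.24  ]
[429 109] [ 0.9159 -0.1698  0.24  ]
[416 217] [ 0.6638 -0.1424  0.24  ]
[282 197] [0.6977 0.151  0.24  ]
scene
[203 178] [ 0.6518 -0.2078  0.24  ]
[357 259] [0.6992 0.1522 0.24  ]
[285 383] [0.9546 0.1272 0.24  ]
[144 296] [ 0.9197 -0.1677  0.24  ]
rack [ 0.5826 -0.2559  0.078 ]
bcap [0.6926 0.2614 0.15  ]
tray [0.5851 0.3449 0.045 ]
tray [0.5711 0.2528 0.045 ]
tray [0.4283 0.2799 0.045 ]
tray [0.4485 0.3806 0.045 ]
rack [ 0.6055 -0.1964  0.06  ]
rack [ 0.6029 -0.323   0.06  ]
rack [ 0.5271 -0.3244  0.06  ]
rack [ 0.5294 -0.1943  0.06  ]
```

```bash
python3 - <<'E'
import cv2
a=cv2.imread("pics/top0.png")[180:300,260:420];cv2.imwrite("pics/topz.png",cv2.resize(a,None,fx=5,fy=5,interpolation=2))
E
```

```text
(no output)
```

View pics/topz.png

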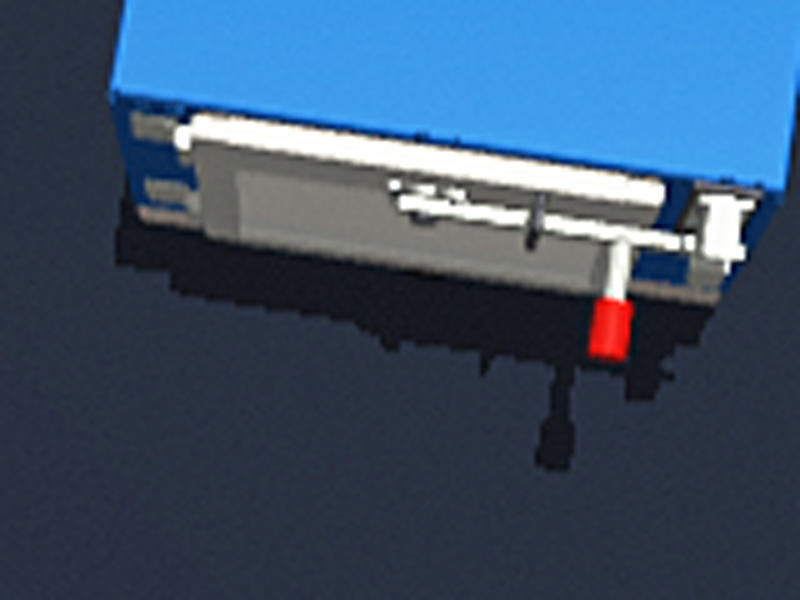

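```bash
cat >> h.py <<'E'
A=-0.115; KN=np.array([0.6068,-0.0725]); TILT=0.35
def setup():
    X=np.array([np.cos(A),np.sin(A),0]);Y=np.array([-np.sin(A),np.cos(A),0])
    Hg=np.array([*KN,.195])+.055*X+.2*Y
    return X,Y,Hg
Zv=np.array([0,0,1.])
def pose(th,ph,dn=0.,dr=0.,dz=0.,tilt=None,back=0.):
    """TCP pose with knob gripped; dn out along door normal, dr along door dir, back = along -tool x"""
    tilt=TILT if tilt is None else tilt
    X,Y,Hg=setup()
    e=-Y*np.cos(th)-X*np.sin(th); n=-X*np.cos(th)+Y*np.sin(th)
    ee=e*np.cos(ph)+Zv*np.sin(ph); up=np.cross(n,ee); up=up*np.sign(up[2])
    k=Hg+.11*e+.09*ee+.055*n+dn*n+dr*e+dz*Zv
    tx=-up*np.cos(tilt)-n*np.sin(tilt); ty=-ee; tz=np.cross(tx,ty)
    M=np.c_[tx,ty,tz]
    return k-(.003+back)*tx, R.from_matrix(M).as_rotvec()
E
python3 - <<'E'
from rig import manip
from h import *
import h
X,Y,Hg=setup();print("hinge",Hg)
for t in (0,.35,.6):
  for th,ph,b in ((0,0,.08),(0,0,0),(0,.3,0),(.5,.2,0),(1,.2,0),(1.57,.2,0),(1.57,0,0),(1.57,0,.1)):
    p,r=pose(th,ph,tilt=t,back=b); print(t,th,ph,p,manip.solve_ik(p,r))
E
```

```text
hinge [0.6844 0.1199 0.195 ]
0 0 0 [ 0.6068 -0.0725  0.278 ] [-0.1384  0.3764  1.6404 -0.      1.1248 -1.5942]
0 0 0 [ 0.6068 -0.0725  0.198 ] [-0.1384  0.469   1.7017 -0.      0.9709 -1.5942]
0 0 0.3 [ 0.6074 -0.0676  0.2245] [ 0.0039  0.4595  1.6791 -0.342   1.0654 -1.2758]
0 0.5 0.2 [ 0.5255 -0.0098  0.2158] [ 0.0422  0.3816  1.8118 -0.1795  1.0782 -0.8182]
0 1 0.2 [0.4827 0.0823 0.2158] [ 0.1758  0.3604  1.8455 -0.0608  1.1288 -0.2487]
0 1.57 0.2 [0.4943 0.197  0.2158] [0.3137 0.4131 1.7608 0.0904 1.1516 0.3834]
0 1.57 0 [0.492  0.1973 0.198 ] [0.359  0.3603 1.882  0.     0.8993 0.4732]
0 1.57 0 [0.492  0.1973 0.298 ] [0.359  0.2311 1.7967 0.     1.1138 0.4732]
0.35 0 0 [ 0.5785 -0.0692  0.273 ] [-0.1444  0.2162  1.9257  0.0166  0.6499 -1.6116]
0.35 0 0 [ 0.6058 -0.0724  0.1978] [-0.1428  0.3656  1.9265  0.0199  0.4998 -1.6143]
0.35 0 0.3 [ 0.6063 -0.0676  0.2243] [ 0.0163  0.351   1.9038 -0.5662  0.6394 -1.0755]
0.35 0.5 0.2 [ 0.5246 -0.0092  0.2156] [ 0.1591  0.306   1.9811 -0.5425  0.8079 -0.4616]
0.35 1 0.2 [0.4823 0.0832 0.2156] [ 0.3529  0.358   1.8993 -0.4197  1.0847  0.09
[... 239 characters left out ...]
2799  1.344   0.7632]
0.6 0 0 [ 0.5602 -0.0671  0.2635] [-0.1501  0.1589  2.1213  0.0765  0.2625 -1.6737]
0.6 0 0 [ 0.6051 -0.0723  0.1975] [-0.1466  0.3427  2.0764  0.1449  0.124  -1.7407]
0.6 0 0.3 [ 0.6057 -0.0676  0.224 ] [ 0.0135  0.3193  2.056  -1.0851  0.3633 -0.577 ]
0.6 0.5 0.2 [ 0.524  -0.0089  0.2153] [ 0.2486  0.3007  2.0969 -0.9669  0.7088 -0.0211]
0.6 1 0.2 [0.4819 0.0837 0.2153] [ 0.4727  0.3975  1.9345 -0.6726  1.1237  0.3517]
0.6 1.57 0.2 [0.4944 0.1987 0.2153] [ 0.5423  0.5773  1.6091 -0.3558  1.491   0.7213]
0.6 1.57 0 [0.4921 0.199  0.1975] [ 0.5895  0.5481  1.7029 -0.4589  1.3334  0.915 ]
0.6 1.57 0 [0.4986 0.2551 0.28  ] [ 0.6548  0.4983  1.5629 -0.4182  1.5284  0.8835]
```

```bash
sed -i 's/TILT=0.35/TILT=0.2/' h.py; python3 - <<'E'
from rig import manip
from h import *
p,r=pose(0,0,back=.09)
manip.move_to(np.array([.45,.05,.38]),r)
manip.move_to(p,r)
P=manip.get_position();Q=R.from_rotvec(manip.get_ee_rot()).as_matrix()
c=manip.camera("wrist");cv2.imwrite("pics/w1.png",c["image"][:,:,::-1])
T=np.eye(4);T[:3,:3]=Q;T[:3,3]=P;T=T@c["mount"]
S=manip.camera("scene");To=manip.camera("top")
uv,s=cen(redmask(c["image"]));print(uv,s)
print("onz .195",onz(c,uv,.195,T))
print(manip.get_time(),P,p,manip.get_contact_force(),manip.get_torque())
np.savez("w1.npz",T=T)
E
```

```text
[316.1246 244.221 ] [304 233  26  40 353]
onz .195 [ 0.6001 -0.0704  0.195 ]
3.2833 [ 0.5881 -0.0697  0.2863] [ 0.5884 -0.0704  0.2861] [0.4472 0.1799 0.4903] [ 0.017   0.1075 -0.0095]
```

View pics/w1.png

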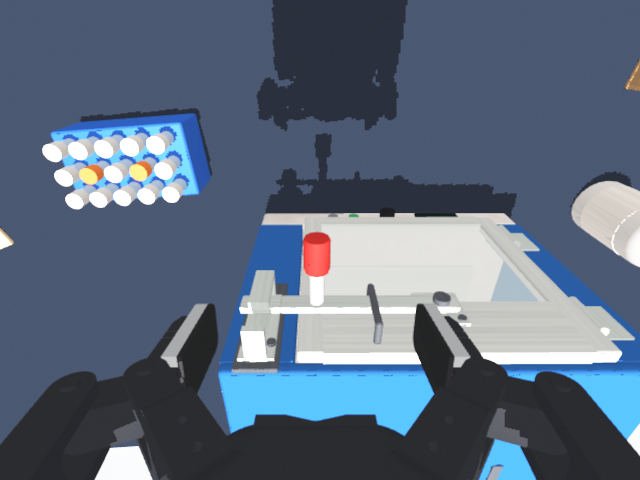

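The wrist view shows the red knob at about (317,254), centred between the pads. The bar and door edge run level in the image, so the yaw is right, and the catch is at (260,310). I refine the knob position with the full blob, then approach.

```bash
python3 - <<'E'
from rig import manip
from h import *
T=np.load("w1.npz")["T"];c=manip.camera("wrist")
h=cv2.cvtColor(c["image"],cv2.COLOR_RGB2HSV)
m=(((h[...,0]<8)|(h[...,0]>172))&(h[...,1]>120)&(h[...,2]>60)).astype(np.uint8)
uv,s=cen(m);print(uv,s, onz(c,uv,.197,T))
X,Y,Hg=setup()
# bar line yaw and door lower/upper edge
for z,a,b in ((.234,(300,361),(618,361)),): 
    d=onz(c,b,z,T)-onz(c,a,z,T);print("door edge",onz(c,a,z,T),onz(c,b,z,T),np.arctan2(-d[0],d[1]))
E
```

```text
[315.5321 252.4604] [ 303  231   27   44 1060] [ 0.6051 -0.0714  0.197 ]
door edge [ 0.6633 -0.0882  0.234 ] [0.687  0.1168 0.234 ] -0.11543961685547559
```

```bash
python3 - <<'E'
import cv2
a=cv2.imread("pics/w1.png")[200:400,210:430];cv2.imwrite("pics/w1z.png",cv2.resize(a,None,fx=3.5,fy=3,interpolation=2))
E
```

```text
(no output)
```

View pics/w1z.png

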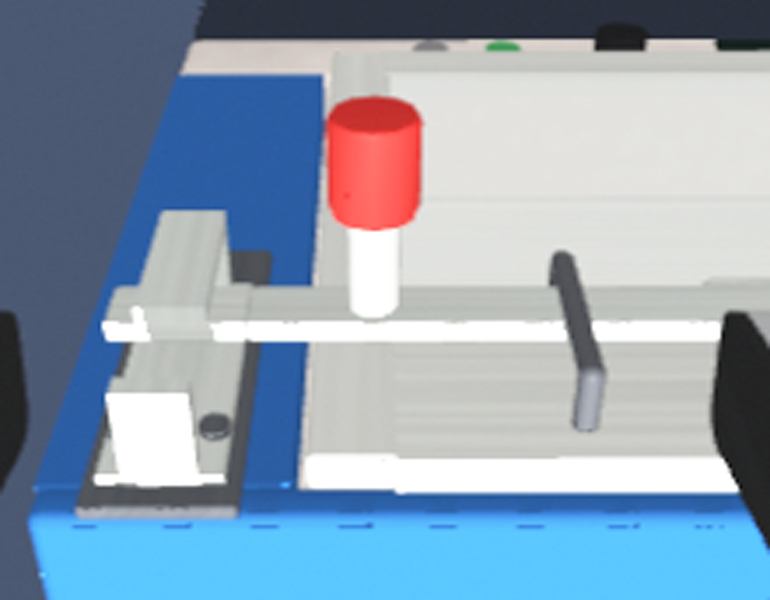

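```bash
sed -i 's/KN=np.array(\[0.6068,-0.0725\])/KN=np.array([0.6062,-0.0721])/' h.py; python3 - <<'E'
from rig import manip
from h import *
manip.command_gripper(.05,30)
p,r=pose(0,0,back=.09); print(manip.get_contact_force())
p,r=pose(0,0); manip.servo_line(p,r,rate=.08)
manip.hold(.2);F0=manip.get_contact_force();print("before close",F0,manip.get_position()-p)
c=manip.camera("wrist");cv2.imwrite("pics/w2.png",c["image"][:,:,::-1])
manip.command_gripper(.0,40);manip.hold(.2)
print(manip.get_width(),manip.get_contact_force(),manip.get_torque(),manip.get_position()-p,manip.get_time())
np.savez("F0.npz",F0=F0)
c=manip.camera("wrist");cv2.imwrite("pics/w3.png",c["image"][:,:,::-1])
E
```

```text
[ 0.1964  0.7665 -0.7007]
before close [ 0.5251 -0.4085 -0.6815] [ 0.0002 -0.      0.0005]
0.016399388604172976 [-0.2177  5.9996  3.3799] [0.9274 0.1179 0.1603] [0.0001 0.0011 0.0002] 5.8917
```

View pics/w3.png

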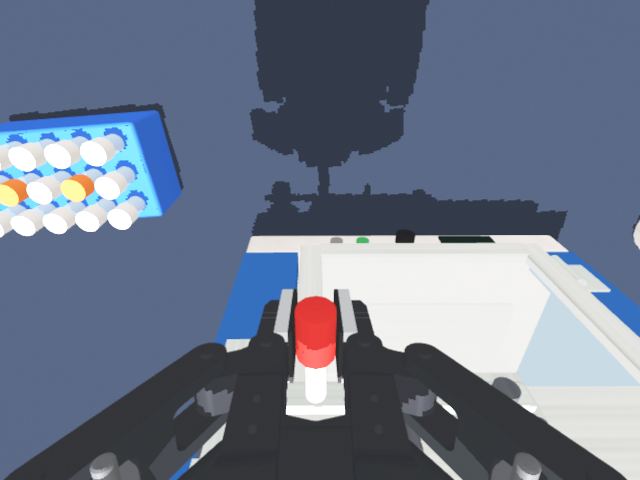

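The grip holds the knob, which sits at about (316,330) between the pads. There is a 6 N sideways preload, so I relax that, then lift in small arc steps and feel for the hood.

```bash
cat >> h.py <<'E'
def force(th,k=4):
    from rig import manip
    f=[]
    for _ in range(k): f.append(manip.get_contact_force()); manip.hold(.02)
    f=np.mean(f,0)-np.load("F0.npz")["F0"]
    X,Y,_=setup(); e=-Y*np.cos(th)-X*np.sin(th); n=-X*np.cos(th)+Y*np.sin(th)
    return np.array([f@n,f@e,f[2]])
def jp(th):  # actual knob displacement comps vs. hinge: n,e,z
    from rig import manip
    X,Y,Hg=setup(); M=R.from_rotvec(manip.get_ee_rot()).as_matrix()
    k=manip.get_position()+.003*M[:,0]-Hg
    e=-Y*np.cos(th)-X*np.sin(th); n=-X*np.cos(th)+Y*np.sin(th)
    return np.array([k@n,k@e,k[2]])*1000
E
python3 - <<'E'
from rig import manip
from h import *
dr=-.0011
p,r=pose(0,0,dr=dr);manip.servo_line(p,r,rate=.03);manip.hold(.1)
f=force(0);print("relaxed",f,jp(0))
fz=[]
for ph in [.02,.04,.055]+list(np.arange(.065,.33,.01)):
    p,r=pose(0,ph,dr=dr);manip.servo_line(p,r,rate=.03);manip.hold(.05)
    f=force(0);fz.append(f[2]);print(round(ph,3),f,jp(0),round(manip.get_time(),2))
    if len(fz)>3 and f[2]<np.median(fz[1:-1])-3: print("touch");break
    if np.abs(f).max()>10: print("big");break
E
```

```text
relaxed [ 2.8041 -1.8905  5.4979] [ 55.0124 198.8109   0.1959]
0.02 [ 0.3745 -2.4029  0.4287] [ 55.082  198.7837   1.4603] 6.72
0.04 [ 0.4349 -3.6419 -0.7159] [ 55.0702 198.7571   3.3697] 7.09
0.055 [ 0.358  -3.8004 -0.3712] [ 55.0398 198.7199   4.8507] 7.46
0.065 [ 0.7389 -4.2453 -0.377 ] [ 55.0355 198.6365   5.8156] 7.83
0.075 [ 0.7575 -4.0491 -0.4374] [ 55.0521 198.5646   6.7236] 8.19
0.085 [ 1.2106 -4.188  -0.6716] [ 55.0335 198.5202   7.6066] 8.56
0.095 [ 0.5794 -4.7627 -0.8968] [ 55.0436 198.4761   8.4838] 8.93
0.105 [ 1.0835 -5.1532 -0.4037] [ 55.033  198.3739   9.3933] 9.29
0.115 [ 1.1816 -5.1705 -0.825 ] [ 55.0129 198.2767  10.2839] 9.66
0.125 [ 1.4244 -5.4508 -0.9734] [ 55.0298 198.1706  11.1602] 10.03
0.135 [ 1.2012 -5.3549 -0.8688] [ 55.0203 198.0726  12.062 ] 10.39
0.145 [ 1.3375 -5.2753 -1.1125] [ 55.0122 197.9503  12.9552] 10.76
0.155 [ 1.4591 -6.083  -1.2067] [ 55.0161 197.7943  13.843 ] 11.12
0.165 [ 1.1043 -5.5597 -1.1425] [ 55.0314 197.6894  14.7062] 11.49
0.175 [ 1.4199 -5.7839 -1.2492] [ 55.0205 197.5345  15.5959] 11.86
0.185 [ 1.5699 -5.3538 -1.1915] [ 55.0182 197.3599  16.4984] 12.22
0.195 [ 1.6624 -5.894  -1.2226] [ 55.0357 197.2226  17.3534] 12.59
0.205 [-0.6009 -4.7375 -5.8065] [ 55.0479 197.0571  17.958 ] 12.96
touch
```

The hood was touched lightly (about 4.6 N at the knob) at a lift of about 0.199 rad. That puts the gap at roughly 0.154 to 0.199 rad. I lower to about 0.177 and pull gently, watching force and travel.

```bash
cat > pull.py <<'E'
import sys
from rig import manip
from h import *
ph=float(sys.argv[1]);dr=-.0015
p,r=pose(0,ph,dr=dr);manip.servo_line(p,r,rate=.03);manip.hold(.05)
print("lowered",force(0),jp(0))
for th in np.arange(.005,.08,.005):
    p,r=pose(th,ph,dr=dr);manip.servo_line(p,r,rate=.03)
    f=force(th,3);q=jp(0);print(round(th,3),f,q,round(manip.get_time(),2))
    if abs(f[0])>16 : print("STOP");break
E
python3 pull.py .177
```

```text
lowered [ 1.8772 -3.1891 -1.7777] [ 55.0473 197.3905  16.0669]
0.005 [-2.6961  1.2589 -0.4357] [ 55.1567 197.2143  16.5007] 13.62
0.01 [-6.0305  3.5579 -1.2023] [ 55.2654 197.1052  16.8616] 13.93
0.015 [-7.9917  3.7557 -1.7406] [ 55.8349 196.8958  17.079 ] 14.22
0.02 [-8.5958  4.4447 -1.6023] [ 56.6605 196.6373  17.1467] 14.53
0.025 [-8.0653  4.4462 -1.4077] [ 57.6355 196.3445  17.1275] 14.82
0.03 [-8.3847  4.3633 -1.0294] [ 58.608  196.0564  17.158 ] 15.12
0.035 [-7.9411  4.4026 -1.0132] [ 59.5686 195.7478  17.1755] 15.43
0.04 [-8.0623  4.1372 -2.0154] [ 60.5964 195.4286  17.1181] 15.72
0.045 [-8.2944  4.4624 -1.0962] [ 61.5592 195.1214  17.138 ] 16.02
0.05 [-7.8308  4.039  -1.2194] [ 62.517  194.8051  17.1485] 16.32
0.055 [-8.1726  4.5745 -1.3886] [ 63.5256 194.5118  17.1195] 16.62
0.06 [-8.1539  4.0803 -1.6826] [ 64.5014 194.1438  17.1389] 16.93
0.065 [-8.3426  4.5938 -1.1893] [ 65.463  193.8492  17.1247] 17.23
0.07 [-8.3377  3.8281 -1.5428] [ 66.4469 193.5137  17.1214] 17.52
0.075 [-8.6808  4.2929 -1.0366] [ 67.407  193.1388  17.1376] 17.82
```

```bash
python3 - <<'E'
from rig import manip
from h import *
c=manip.camera("wrist");cv2.imwrite("pics/w4.png",c["image"][:,:,::-1])
c=manip.camera("top");cv2.imwrite("pics/t4.png",cv2.resize(c["image"][170:290,260:420,::-1],None,fx=5,fy=5,interpolation=2))
print(manip.get_width())
E
```

```text
0.01636122875902399
```

View pics/w4.png

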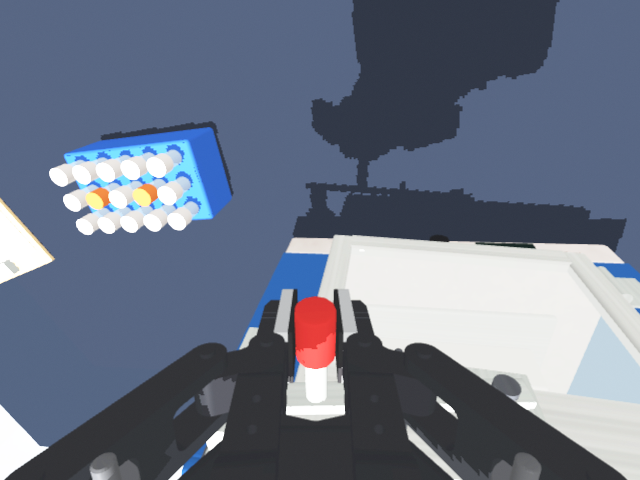

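View pics/t4.png

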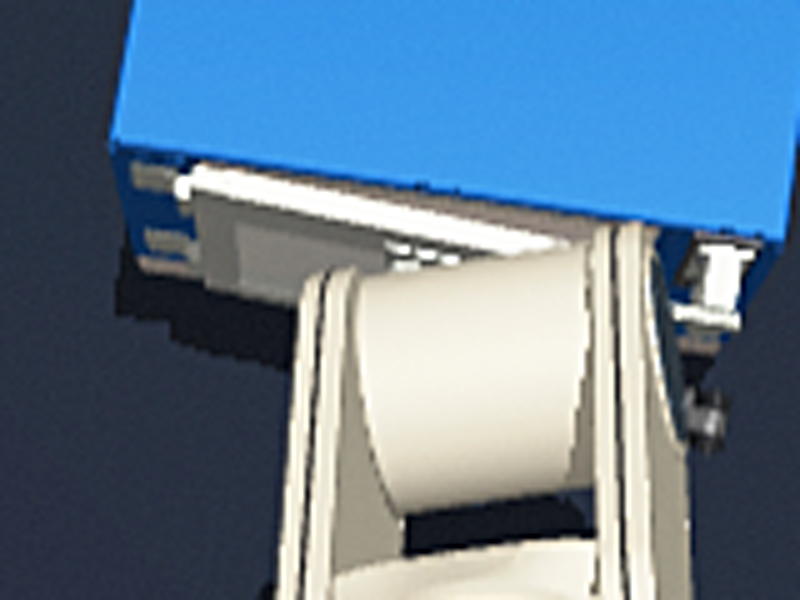

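The wrist view shows the knob still seated in the grip, again near (316,330). The top view shows the tongue out in front of the catch and the door slightly ajar. I continue the swing with radial correction.

```bash
python3 - <<'E'
from rig import manip
from h import *
ph=.177;dr=-.0015
for th in list(np.arange(.12,1.40,.06))+[1.44,1.48,1.51,1.54,1.56,1.575]:
    p,r=pose(th,ph,dr=dr);manip.servo_line(p,r,rate=.06)
    f=force(th,2);q=jp(th)
    print(round(th,3),f,q,round(dr*1e3,2),round(manip.get_time(),2))
    if abs(f[0])>22 or abs(f[1])>18 or abs(f[2])>12: print("STOP");break
    dr+=np.clip(f[1]/6000*.5,-.001,.001)
X,Y,Hg=setup();M=R.from_rotvec(manip.get_ee_rot()).as_matrix()
k=manip.get_position()+.003*M[:,0]-Hg
print("theta from knob",np.arctan2(-k@X,-k@Y)-np.arctan2(.055,.2),manip.get_width())
c=manip.camera("wrist");cv2.imwrite("pics/w5.png",c["image"][:,:,::-1])
c=manip.camera("scene");cv2.imwrite("pics/s5.png",c["image"][:,:,::-1])
E
```

```text
0.12 [-5.337   2.7562 -0.6639] [ 53.7152 197.4557  16.705 ] -1.5 18.26
0.18 [-4.9871  1.233  -0.7478] [ 53.8216 197.4142  16.6233] -1.27 18.64
0.24 [-4.6713  0.7865 -0.7308] [ 53.8412 197.3817  16.6008] -1.17 19.02
0.3 [-5.3132  0.9249 -1.2396] [ 53.8316 197.3995  16.5566] -1.1 19.42
0.36 [-4.656  -0.2931 -0.7594] [ 53.8409 197.3474  16.5649] -1.02 19.81
0.42 [-5.1899  0.4689 -1.2262] [ 53.9438 197.3301  16.4718] -1.05 20.2
0.48 [-4.8588  0.3989 -0.7017] [ 53.954  197.2978  16.4717] -1.01 20.59
0.54 [-4.6317 -0.0539 -1.3085] [ 54.025  197.339   16.4274] -0.98 20.98
0.6 [-4.1895 -0.3803 -1.0421] [ 54.0771 197.3181  16.3766] -0.98 21.38
0.66 [-4.2541 -0.0058 -0.8364] [ 54.1327 197.347   16.3341] -1.01 21.77
0.72 [-4.1412 -0.0149 -1.1418] [ 54.1665 197.3298  16.296 ] -1.01 22.16
0.78 [-3.5281 -0.6292 -1.0689] [ 54.205  197.3697  16.2508] -1.01 22.55
0.84 [-3.9305  0.204  -0.9822] [ 54.2505 197.4149  16.176 ] -1.07 22.94
0.9 [-4.1085 -0.8628 -1.8411] [ 54.3364 197.4438  16.1222] -1.05 23.33
0.96 [-3.8013 -0.2352 -0.055 ] [ 54.3904 197.4938  16.053 ] -1.12 23.73
1.02 [-3.9665 -0.4924 -0.5
[... 264 characters left out ...]
 [-4.5618  0.2466 -0.42  ] [ 54.7853 197.7269  15.7681] -1.25 25.68
1.32 [-4.2554  1.0134  0.1178] [ 54.8246 197.7968  15.7167] -1.23 26.07
1.38 [-4.5179  1.0772 -0.3935] [ 54.8272 197.8719  15.7126] -1.15 26.47
1.44 [-4.1421  1.0341  0.1331] [ 54.8607 197.9587  15.7028] -1.06 26.86
1.48 [-4.0463  1.233  -0.0593] [ 54.8283 198.03    15.7293] -0.97 27.18
1.51 [-4.754   1.4862  0.1518] [ 54.6938 198.1019  15.7268] -0.87 27.46
1.54 [-5.2195  1.1306  0.0154] [ 54.6593 198.1844  15.7071] -0.74 27.74
1.56 [-6.1928  0.8177 -0.4473] [ 54.3982 198.2963  15.7049] -0.65 28.02
1.575 [-7.4874  1.042   0.122 ] [ 54.1744 198.3534  15.7044] -0.58 28.31
theta from knob 1.5732519156586695 0.016617974558282986
```

View pics/w5.png

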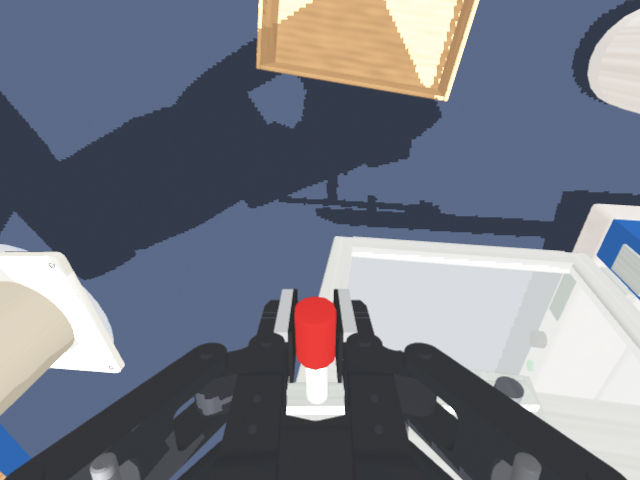

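View pics/s5.png

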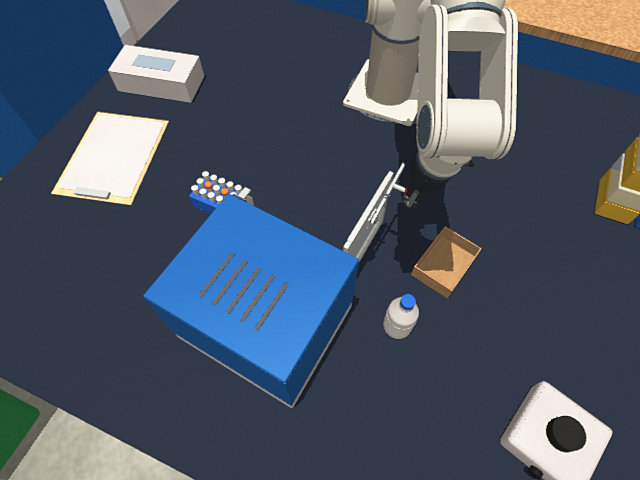

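The door is standing square out and the knob is still gripped. The force is beginning to rise at the stop. Next I seat it a little, lower the bar along its arc, release and back away.

```bash
python3 - <<'E'
from rig import manip
from h import *
dr=-.0006; th=1.585
p,r=pose(th,.177,dr=dr);manip.servo_line(p,r,rate=.03);print("seat",force(th,3),jp(1.57))
th=1.572
for ph in [.15,.12,.09,.06,.04,.025,.012,.004]:
    p,r=pose(th,ph,dr=dr);manip.servo_line(p,r,rate=.04);f=force(th,2)
    print(ph,f,jp(1.57),round(manip.get_time(),2))
    if f[2]>5: break
manip.command_gripper(.05);manip.hold(.3)
print("open",manip.get_width(),force(th),manip.get_position()-p)
c=manip.camera("wrist");cv2.imwrite("pics/w6.png",c["image"][:,:,::-1])
E
```

```text
seat [-7.597   0.7185  0.2982] [ 56.9687 197.625   15.6703]
0.15 [ 4.0624 -0.1464 -1.376 ] [ 56.6633 198.0115  13.7542] 28.99
0.12 [ 6.1173 -0.2123 -1.5499] [ 56.6207 198.4087  10.9873] 29.27
0.09 [ 6.2701  0.1611 -1.2318] [ 56.5958 198.6918   8.3042] 29.56
0.06 [ 5.1301  0.895  -1.4578] [ 56.6184 198.8738   5.625 ] 29.84
0.04 [ 5.3287  0.0606 -1.9356] [ 56.5919 198.9817   3.798 ] 30.12
0.025 [ 6.5129  0.5844 -1.4869] [ 56.6108 199.0299   2.4623] 30.41
0.012 [ 6.4488  0.9031 -1.3477] [ 56.6169 199.0339   1.2803] 30.69
0.004 [ 6.3897  0.5142 -1.2956] [ 56.5949 199.0446   0.5637] 30.98
open 0.0499775873012608 [0.1181 0.6031 0.0525] [ 0. -0. -0.]
```

View pics/w6.png

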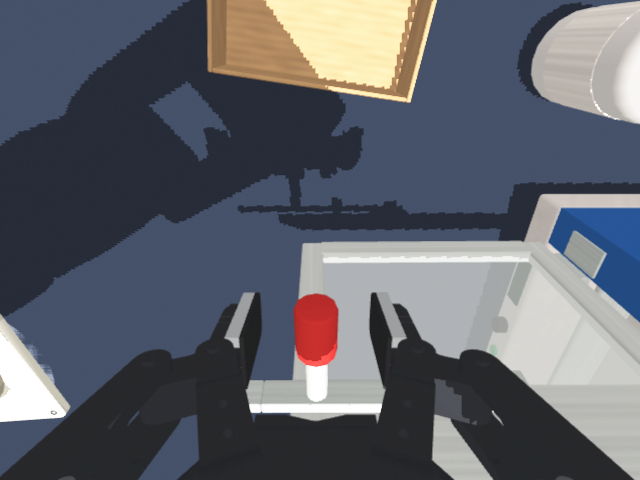

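The jaws are clear on both sides of the knob and the bar lies level. I back straight off along the tool and check.

```bash
python3 - <<'E'
from rig import manip
from h import *
p,r=pose(1.572,.004,dr=-.0006,back=.09);manip.servo_line(p,r,rate=.12)
P=manip.get_position();Q=R.from_rotvec(manip.get_ee_rot()).as_matrix()
c=manip.camera("wrist");cv2.imwrite("pics/w7.png",c["image"][:,:,::-1])
T=np.eye(4);T[:3,:3]=Q;T[:3,3]=P;Tw=T@c["mount"]
h=cv2.cvtColor(c["image"],cv2.COLOR_RGB2HSV)
m=(((h[...,0]<8)|(h[...,0]>172))&(h[...,1]>120)&(h[...,2]>60)).astype(np.uint8)
uv,s=cen(m);rw=ray(c,uv,Tw)
p,r=pose(1.572,.0,dr=-.0006,back=.20,);p=p+np.array([-.05,.08,.05])
manip.servo_line(p,r,rate=.15);manip.hold(.3)
tt=[rw]
for n in("top","scene"):
    d=manip.camera(n);cv2.imwrite(f"pics/{n}7.png",d["image"][:,:,::-1]);
    try: u,s=cen(redmask(d["image"]));print(n,u,s);tt.append(ray(d,u))
    except Exception as e: print(n,e)
k,e=tri(tt);X,Y,Hg=setup();print("knob",k,e,onz(c,uv,.195,Tw));k=k-Hg
print("theta",np.arctan2(-k@X,-k@Y)-np.arctan2(.055,.2),manip.get_contact_force(),manip.get_time())
E
```

```text
top [257.8571 292.449 ] [252 288  13  10  98]
scene [410.5    196.7917] [404 192  14  11  96]
knob [0.4918 0.1971 0.1942] [np.float64(0.0009193848899066616), np.float64(0.0007549127933557521), np.float64(0.0008050526833442419)] [0.4926 0.1983 0.195 ]
theta 1.5681399987272981 [ 0.247  -0.4714  0.6009] 34.6
```

View pics/w7.png

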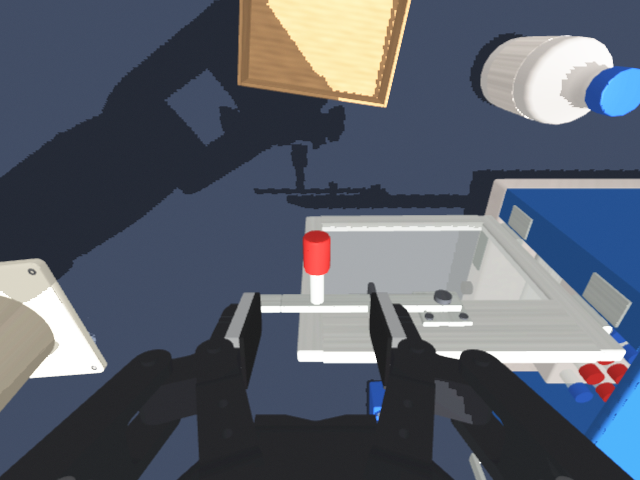

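View pics/top7.png

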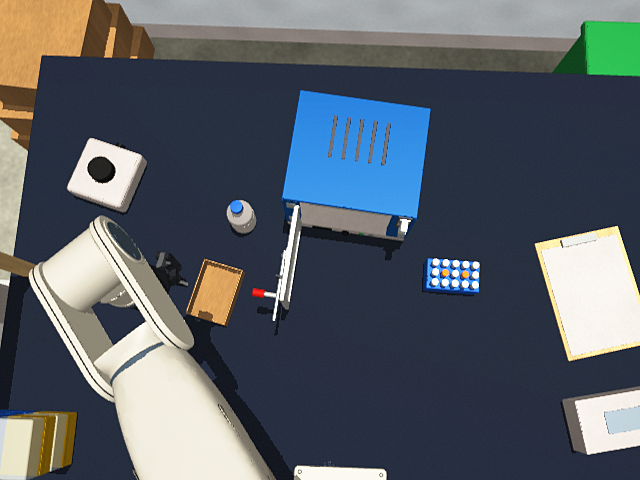

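View pics/scene7.png

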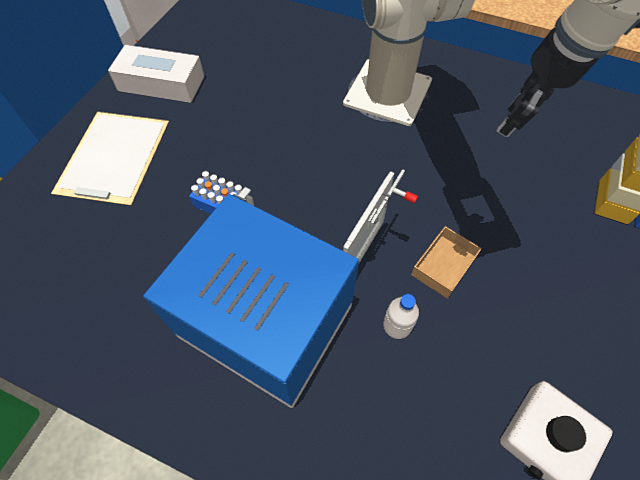

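The door stands square out at about 1.568 rad with the bar down (knob at z ≈ 0.194). The rack, bottle and tray show at the same pixels as before, and the arm is clear.

```bash
python3 -c "
from rig import manip
manip.sign_off();print(manip.get_time())"
```

```text
the job is handed in; nothing more can be done
the job is handed in; nothing more can be done
```

The guard door is open at its stop with the latch bar back down, and the job was handed in at about 35 s of the 72 s allowed. No verdict is reported.

- **Unlatching:** I gripped the red knob and raised the bar until it lightly touched the catch's hood, at about 0.20 rad and about 4.6 N at the knob. I then lowered it to the middle of the gap, at 0.177 rad, and drew the door out. The pull read about 8 N at most.
- **Opening:** I swung the door slowly to its stop, lowered the bar, let go and backed the arm away.
- **Last checks:** Three camera views put the knob where the door would stand at 1.568 rad. The knob was at a height of 0.194 m, which means the bar is down. The rack, bottle and tray looked unmoved, and the tool force was about zero.
- **Disagreement:** The pulling force was 4 to 8 N, lower than the 12 to 13 N stated for the hinge. The pictures showed the door moving and the knob not slipping in the grip, so I carried on.

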